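# Find the stamped bottle crate and send it off

## Task

One of the two empty wooden bottle crates has a stamp (a burnt-in ring with a cross) on its underside. With the fingertips, from outside the crates, tip each crate over towards you so that it lies on its near side with the underside showing; when both lie there, push the stamped one towards you, lying as it is, until its underside has just passed the brass dispatch line, roughly square to the line, and leave the other where it fell. Do not grip or lift the crates or reach into them, and leave the glassware alone.

Things in the scene. Friction and masses are not known exactly. Their poses are not given: they have to be found in the camera images.
- crate_a: one of two outwardly identical empty wooden bottle crates, open on top: 75 mm deep (its x, away from the robot), 150 wide (y), 115 high (z), walls 6 mm, 0.25 to 0.5 kg, centre of mass 45 to 50 mm up. Origin: centre of the underside, 38 mm up once the crate lies on its near wall. Starts upright, at most 0.35 rad off square to the robot; which one is left or right varies.
- crate_b: one of two outwardly identical empty wooden bottle crates, open on top: 75 mm deep (its x, away from the robot), 150 wide (y), 115 high (z), walls 6 mm, 0.25 to 0.5 kg, centre of mass 45 to 50 mm up. Origin: centre of the underside, 38 mm up once the crate lies on its near wall. Starts upright, at most 0.35 rad off square to the robot; which one is left or right varies.
- crate_a_toe (a point): middle of the near bottom edge of crate_a, 37.5 mm from its origin, on the bench. The crate grips the bench: drawn to the robot by its far wall, 80 mm or more up and rising with the wall, it pivots about this edge and past 40 degrees falls onto its near wall by itself, the underside then facing away from the robot
- crate_b_toe (a point): middle of the near bottom edge of crate_b, 37.5 mm from its origin, on the bench. The crate grips the bench: drawn to the robot by its far wall, 80 mm or more up and rising with the wall, it pivots about this edge and past 40 degrees falls onto its near wall by itself, the underside then facing away from the robot
- stamp (a point): centre of the stamp, at the centre of the underside of the crate that carries it: a dark burnt-in ring 66 mm across with a cross in it; the other underside is bare. It can be seen, from the far side, only once the crate is tipped
- line: the dispatch line: a straight brass strip inlaid flush in the bench, 12 mm wide and 740 mm long along its y, across the bench between the robot and the crates, at most 0.06 rad askew; origin at its middle, its x axis points away from the robot
- dropper: bystander, loose, to be left alone; origin: centre of its underside; amber glass bottle 34 mm across, 95 mm high, between the crates
- jar: bystander, loose, to be left alone; origin: centre of its underside; glass jar with a white lid, 64 mm across, 60 mm high, left of the crates
- beaker: bystander, loose, to be left alone; origin: centre of its underside; glass beaker 64 mm across, 85 mm high, right of the crates
Things that resemble listed ones, but are neither listed nor needed, are in the scene too. Leave any pink look-alike of the crate_a alone. What is shaped like the crate_b but orange is not meant.

How it is judged:
By the outcome, as a careful person would: the job done as asked, in the order asked, and still so for the second after the job is handed in, with the robot touching nothing.
It also fails if it takes over 64 s, if anything falls off the work surface, if the arm or the gripper's body presses on something with over 40 N, if the wrist force passes 120 N, or if a joint passes its speed limit or range.

## Robot

A 7-joint arm with a two-finger parallel gripper is mounted at the origin on the work surface. World frame = base frame: x ahead of the robot, y to its left, z up, the work surface at z = 0. Lengths are in m, angles in rad, forces in N, time in s.
With the tool pointing down it reaches from about 0.4 to 0.9 m from the base axis. Payload 5.5 kg.
Tool frame: the origin (TCP) lies between the finger pads; the fingertips stand 11 mm ahead of it and the grasp point (between the pads) lies 8 mm behind it; z points along the fingers, y is the line along which they close (so a half turn about z gives the same grasp; the last joint's range is limited). The gripper opens to 92 mm and grips with 3 to 60 N. Pads are 19 mm wide; open, the fingers measure 130 mm over their backs; the gripper's body (75 mm by 190 mm) begins 47 mm behind the grasp point.
Start: joints at [1.388, 0.501, -0.427, 1.55, 0.221, 1.138, -0.21], TCP at [0.28, -0.586, 0.238] pointing down, gripper open.
Joint ranges: [-2.88, 2.88], [-0.31, 2.03], [-1.54, 1.56], [0.2, 2.42], [-1.41, 4.55], [0.19, 2.02], [-2.57, 2.57]. Speed limits (rad/s): [2.57, 2.57, 3.14, 3.14, 3.14, 3.14, 3.14].

## Interface

Orientations are given as a unit quaternion [w, x, y, z].
In Python, from cell import manip gives the robot as it stands.
- The arm moves only by the tool apply_moves, never from a script. Its argument "targets" is a list of rows, each an object of numbers: "rx", "ry", "rz": the turn, a rotation vector about the tool's x, y, z in units of 5 degrees (1.0 is 5 degrees); "tx", "ty", "tz": the shift along the tool's x, y, z in units of 40 mm (1.0 is 40 mm); "jaw": the finger opening in mm, from 0 to 91.8. A call has 1 to 20 rows; each row is the pose to reach, as a shift and turn from the pose commanded when the call began, along the tool's axes at that moment; what a row does not reach only later rows make up. A row lasts 1/12 s, in which the tool goes at most 41.7 mm and 7.16 degrees, less where a joint would pass 70% of its speed; a pose out of reach is approached as far as the arm can. A call with a gripper value outside its range is refused whole. The fingers move at their own pace and stop on an object; "force" is the grip in N (left out, the last holds). Time passes only in rows, so rows that repeat a pose let the fingers close. It gives the time, the measured TCP pose, the force, the opening and the grip force at its end, in the units of the state.
- manip.observe(): the state, without advancing time (a new reading comes with each control period).
- manip.read_camera(name): name is "scene" or "side" or "wrist"; returns a dict with "image" (480x640x3 uint8, red, green, blue), "K" (3x3 intrinsics, pixels), "k1" (the pictures are not rectified: a ray, as slopes to the right and down, at radius r is drawn at 1 + k1 r^2 times it, then the intrinsics apply), "R" (3x3) and "t" (3): a world point X has camera coordinates R X + t. Camera axes: x right, y down, z forward; pixel columns grow to the right and rows downward; lengths in m; the calibration is good to about 2 mm. A picture is of the moment at which its call begins. There is no depth.
- manip.close_job(): hands the job in; it is judged then, once.
The state is a dict: "clock": time; "q": joint angles; "qvel": joint speeds; "joint_efforts": joint torques, N m; "ee_pos": TCP position; "eef_rot": TCP orientation; "wrist_force": force on the tool from outside, world axes, zero at the start; "ft_torque": the same for the moment, N m; "width": finger opening in m; "finger_force": force on a finger pad.
Only numpy, scipy, OpenCV 4.12 (cv2) and the standard library are available. Lean on these libraries where they do the work, as an engineer would, in place of code of your own. Each camera call takes 0.05 s, during which the arm holds its last target. There are 200 camera calls.

## Working session

There is one attempt and no reset: what is moved stays moved. The work goes in short steps, Python scripts to look and compute and a tool call to move; the robot and the scene stay as the last step left them, time stands still between calls to the robot, and variables do not carry over. Pictures are saved under pics/ and viewed, at most 12 in all, crops included, and the job is handed in when it is done.

Besides the shell and the picture viewer there is one more tool, called after "Call:" by a JSON object that holds its "method" and its "body", one argument or row to a line. apply_moves: Moves the arm, as the interface text tells. Its arguments: {"type":"object","properties":{"targets":{"type":"array","items":{"type":"object","properties":{"rx":{"type":"number"},"ry":{"type":"number"},"rz":{"type":"number"},"tx":{"type":"number"},"ty":{"type":"number"},"tz":{"type":"number"},"jaw":{"type":"number"}}}},"force":{"type":"number"}},"required":["targets"]}

```bash
ls; mkdir -p pics
cat > h.py <<'E'
import numpy as np, cv2
from cell import manip
def shot(n,f=None):
    c=manip.read_camera(n)
    if f: cv2.imwrite('pics/'+f,c['image'][:,:,::-1])
    return c
def ray(c,u,v):
    K=np.array(c['K']);R=np.array(c['R']);t=np.array(c['t'])
    d=np.array([(u-K[0,2])/K[0,0],(v-K[1,2])/K[1,1]]);s=d.copy()
    for _ in range(20): s=d/(1+c['k1']*(s@s))
    return -R.T@t, R.T@np.array([s[0],s[1],1.])
def onz(c,u,v,z):
    o,d=ray(c,u,v); return o+d*(z-o[2])/d[2]
def proj(c,X):
    p=np.array(c['R'])@np.array(X)+np.array(c['t']); s=p[:2]/p[2]; s=s*(1+c['k1']*(s@s))
    K=np.array(c['K']); return np.array([K[0,0]*s[0]+K[0,2],K[1,1]*s[1]+K[1,2]])
def tri(c1,p1,c2,p2):
    o1,d1=ray(c1,*p1);o2,d2=ray(c2,*p2)
    A=np.stack([d1,-d2],1);s=np.linalg.lstsq(A,o2-o1,rcond=None)[0]
    a=o1+s[0]*d1;b=o2+s[1]*d2
    return (a+b)/2,np.linalg.norm(a-b)
E
python3 - <<'E'
from h import *
for n in('scene','side'):
    c=shot(n,n+'0.png'); print(n,c['K'],c['k1'],-np.array(c['R']).T@c['t'],np.array(c['R'])[2])
s=manip.observe();print(s)
E
```

```text
pics
scene [[458.37012803   0.         319.91102212]
 [  0.         458.37012803 245.99931441]
 [  0.           0.           1.        ]] -0.08281836378819124 [ 1.0181117  -0.63091785  0.97574939] [-0.38090128  0.50837462 -0.77231435]
side [[445.83897218   0.         324.04432229]
 [  0.         445.83897218 241.47576758]
 [  0.           0.           1.        ]] -0.04571521856945954 [-0.07062467  0.61886655  0.62595264] [ 0.60540498 -0.58099249 -0.54399681]
{'clock': 0.1, 'q': array([ 1.3882043 ,  0.50179322, -0.42683243,  1.55134256,  0.22081979,
        1.1382908 , -0.21029203]), 'qvel': array([-1.31106465e-03, -2.13140623e-03,  1.20962592e-03, -2.82295993e-03,
        8.14255770e-05, -2.04806735e-03, -6.15413657e-04]), 'joint_efforts': array([-1.20132614e-02, -5.67864811e+01, -5.83883241e+00, -2.79908806e+01,
       -6.91097486e-02,  2.41003954e-02,  4.94205449e-05]), 'ee_pos': array([ 0.27997292, -0.5859354 ,  0.23676092]), 'eef_rot': array([-8.71508817e-04,  9.75251481e-01,  2.21096725e-01, -1.62902990e-04]), 'wrist_force': array([ 0.3075445 , -0.05006467,  0.16907495]), 'ft_torque': array([0.0342637 , 0.0009433 , 0.03767212]), 'finger_force': 0.0, 'width': 0.09163579368412653}
```

View pics/scene0.png

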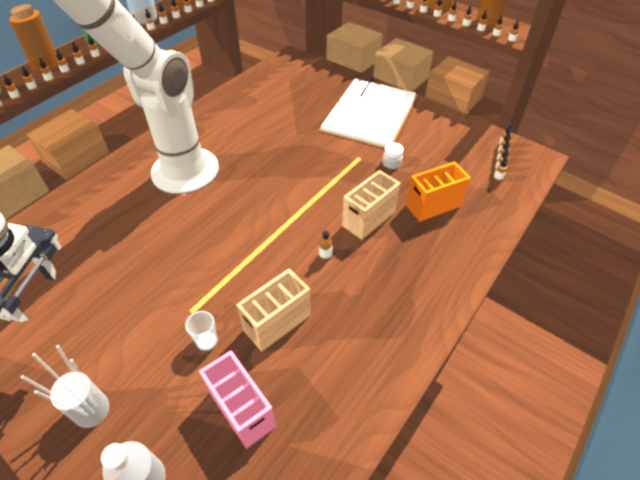

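View pics/side0.png

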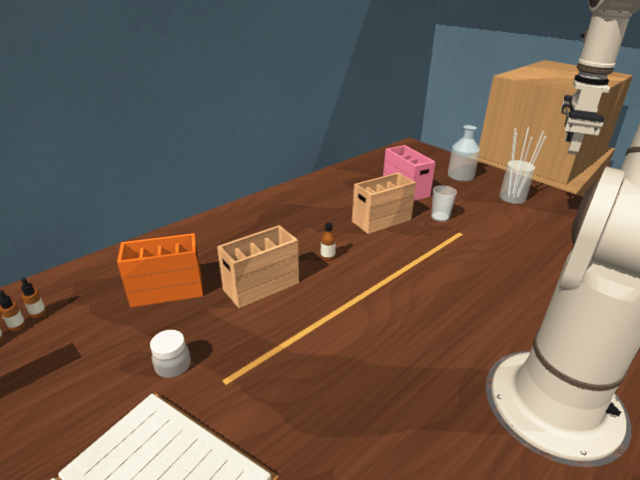

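The scene view shows the following:
- **Natural-wood crates:** the left one is at about (371,205) and the right one at (275,309). These two fit the description.
- **Look-alikes:** orange at (438,191) and pink at (238,398). Neither is meant.
- **Glassware:** dropper (326,246), jar (393,155), beaker (203,330).
- **Brass line:** from (193,310) to (360,159).

The side view shows the same crates at (260,266) on the left and (384,202) on the right. Next I'll segment the crates and crop in on them.

```bash
cat > m.py <<'E'
from h import *
import sys
def masks(c):
    hsv=cv2.cvtColor(c['image'],cv2.COLOR_RGB2HSV)
    return hsv
if __name__=='__main__':
    C={n:shot(n) for n in('scene','side')}
    for n,c in C.items():
        hsv=masks(c)
        for u,v in ({'scene':[(372,215),(265,330),(276,241),(326,244)],'side':[(275,285),(390,210),(340,309),(325,245)]}[n]): print(n,u,v,hsv[v,u])
    a=C['scene']['image'][150:360,180:480]; b=C['side']['image'][130:320,100:480]
    A=cv2.resize(a,None,fx=2,fy=2,interpolation=cv2.INTER_CUBIC)
    B=cv2.resize(b,None,fx=2,fy=2,interpolation=cv2.INTER_CUBIC)
    cv2.imwrite('pics/c1.png',A[:,:,::-1]); cv2.imwrite('pics/c2.png',B[:,:,::-1])
E
python3 m.py
```

```text
scene 372 215 [ 15 123 191]
scene 265 330 [ 15 125 196]
scene 276 241 [ 11 157 190]
scene 326 244 [ 14 184 168]
side 275 285 [ 14 124 166]
side 390 210 [ 14 126 160]
side 340 309 [ 19 162 240]
side 325 245 [ 16  74 201]
```

View pics/c1.png

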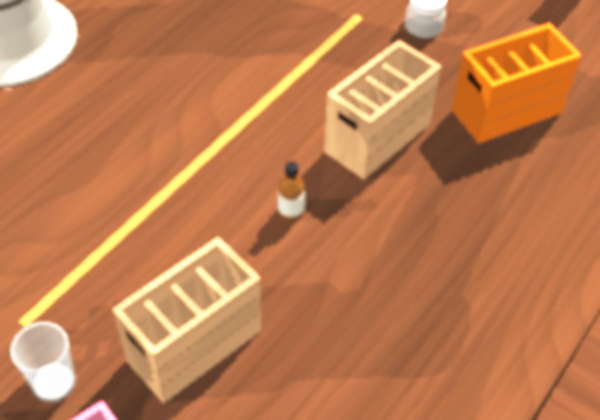

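View pics/c2.png

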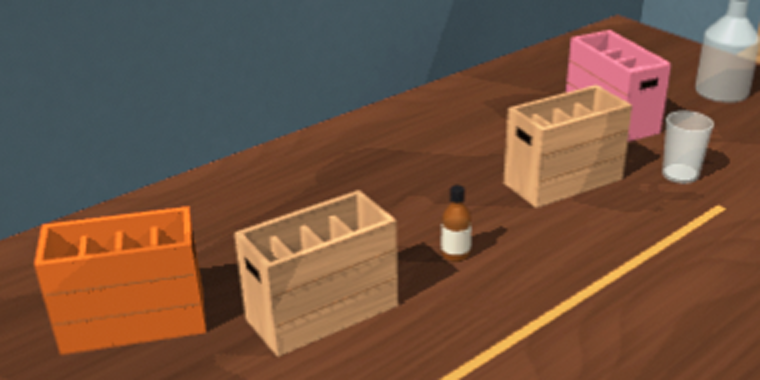

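The crops confirm the two natural-wood crates, with the pink and orange ones excluded. All top corners are readable in both views, so I'll triangulate them.

```bash
cat > p.py <<'E'
from h import *
C={n:shot(n) for n in('scene','side')}
S=lambda p:(p[0]/2+180-.25,p[1]/2+150-.25)
D=lambda p:(p[0]/2+100-.25,p[1]/2+130-.25)
# order NL FL FR NR (top outer)
cr={'L':([(400,43),(440,65),(364,114),(328,95)],[(271,267),(237,235),(360,192),(397,220)]),
'R':([(220,240),(260,277),(152,352),(115,310)],[(540,127),(506,107),(598,87),(630,101)])}
for k,(a,b) in cr.items():
    P=[tri(C['scene'],S(x),C['side'],D(y)) for x,y in zip(a,b)]
    # b order NL FL FR NR
    for p,e in P: print(k,p.round(4),round(e,4))
    h=np.mean([p[2] for p,_ in P])
    Q=np.array([onz(C['scene'],*S(x),.115)[:2] for x in a]); Q2=np.array([onz(C['side'],*D(x),.115)[:2] for x in b])
    for q in (Q,Q2,np.array([p[:2] for p,_ in P])):
        ydir=(q[0]+q[1]-q[2]-q[3])/2; xdir=(q[1]+q[2]-q[0]-q[3])/2
        print(k,h.round(4),'c',q.mean(0).round(4),'yaw',round(np.arctan2(-ydir[0],ydir[1]),3),round(np.arctan2(xdir[1],xdir[0]),3),'w',np.linalg.norm(ydir).round(3),'d',np.linalg.norm(xdir).round(3))
for n,box in(('scene',(150,320,185,370)),('side',(225,395,215,470))):
    c=C[n];hsv=cv2.cvtColor(c['image'],cv2.COLOR_RGB2HSV)
    m=cv2.inRange(hsv,(17,140,190),(32,255,255));z=np.zeros_like(m);r0,r1,c0,c1=box;z[r0:r1,c0:c1]=m[r0:r1,c0:c1]
    cn=max(cv2.findContours(z,0,1)[0],key=cv2.contourArea).reshape(-1,2)
    W=np.array([onz(c,u,v,0)[:2] for u,v in cn]);vx,vy,x0,y0=cv2.fitLine(W.astype(np.float32),2,0,.01,.01).ravel()
    t=(W-[x0,y0])@[vx,vy];print(n,'line mid',(np.array([x0,y0])+(t.max()+t.min())/2*np.array([vx,vy])).round(4),'len',np.ptp(t).round(3),'yaw',-vx/vy)
for nm,c,u,v,z in(('dropper',C['scene'],326,253,0.0),('jar top',C['scene'],394,150,.06),('beaker rim',C['scene'],201,324,.085),('dropper cap',C['side'],328,227,.095),('jar top',C['side'],168,342,.06),('beaker rim',C['side'],444,192,.085)):
    print(nm,onz(c,u,v,z).round(3))
E
python3 p.py
```

```text
L [0.5604 0.2558 0.1135] 0.0038
L [0.6295 0.2506 0.1144] 0.0029
L [0.6029 0.1063 0.1193] 0.0033
L [0.5411 0.1087 0.114 ] 0.0015
L 0.1153 c [0.5836 0.1812] yaw -0.172 -0.036 w 0.147 d 0.063
L 0.1153 c [0.5832 0.1797] yaw -0.114 -0.085 w 0.148 d 0.071
L 0.1153 c [0.5835 0.1804] yaw -0.156 -0.057 w 0.147 d 0.066
R [ 0.5824 -0.1651  0.1168] 0.0005
R [ 0.6516 -0.1766  0.1161] 0.0023
R [ 0.6168 -0.3231  0.1135] 0.0022
R [ 0.5522 -0.3107  0.1188] 0.0012
R 0.1163 c [ 0.6001 -0.2432] yaw -0.212 -0.192 w 0.149 d 0.07
R 0.1163 c [ 0.6024 -0.2462] yaw -0.228 -0.101 w 0.151 d 0.064
R 0.1163 c [ 0.6007 -0.2439] yaw -0.219 -0.177 w 0.15 d 0.068
scene line mid [0.4109 0.0202] len 0.744 yaw -0.0019092147
side line mid [0.4132 0.0177] len 0.739 yaw -0.004244667
dropper [ 0.565  0.002 -0.   ]
jar top [0.514 0.426 0.06 ]
beaker rim [ 0.505 -0.384  0.085]
dropper cap [0.559 0.003 0.095]
jar top [0.506 0.434 0.06 ]
beaker rim [ 0.494 -0.374  0.085]
```

```bash
cat > g.py <<'E'
from h import *
from scipy.spatial.transform import Rotation as Ro
def go(pos,psi):
    """units for world TCP target pos, tool x at yaw psi, tool down"""
    s=manip.observe();w,x,y,z=s['eef_rot'];R=Ro.from_quat([x,y,z,w])
    d=R.inv().apply(np.array(pos)-s['ee_pos'])/.04
    T=Ro.from_matrix(np.array([[np.cos(psi),np.sin(psi),0],[np.sin(psi),-np.cos(psi),0],[0,0,-1]]).T.T)
    r=np.degrees((R.inv()*T).as_rotvec())/5
    return d.round(2),r.round(2)
E
python3 - <<'E'
from g import *
C={n:shot(n) for n in('scene','side')}
print('rods base',onz(C['scene'],88,418,0),onz(C['side'],514,200,0))
print('rod tip',tri(C['scene'],(66,350),C['side'],(545,133)),tri(C['scene'],(24,377),C['side'],(514,128)))
print('pink',onz(C['scene'],255,375,.115),onz(C['scene'],202,365,.115), onz(C['side'],410,160,.115))
cR=np.array([.601,-.244]);p=-.21;a=np.array([np.cos(p),np.sin(p)])
print(manip.observe()['ee_pos'])
for o,z in((.0375+.035,.237),(.0375+.035,.099)):
    q=cR+a*o; print(q,go([*q,z],p))
for th in(0,10,20,30,40,50):
    t=np.radians(th);x=.075*np.cos(t)-.088*np.sin(t)+.010;z=.075*np.sin(t)+.088*np.cos(t)+.011
    print(th,x-.0375,(x-.110)/.04,'dz',z,(.099-z)/.04)
E
```

```text
rods base [ 0.43100187 -0.67610517  0.        ] [ 0.40674251 -0.64972451  0.        ]
rod tip (array([ 0.38738552, -0.62690934,  0.21248073]), np.float64(0.05466120748524131)) (array([ 0.44889786, -0.68065101,  0.22629032]), np.float64(0.06037234587122161))
pink [ 0.69221099 -0.40692471  0.115     ] [ 0.59316557 -0.45701753  0.115     ] [ 0.65234188 -0.42217141  0.115     ]
[ 0.28023516 -0.5864034   0.23757469]
[ 0.67190724 -0.25911334] (array([12.36, -3.16,  0.02]), array([-0.  ,  0.  ,  7.51]))
[ 0.67190724 -0.25911334] (array([12.36, -3.16,  3.47]), array([-0.  ,  0.  ,  7.51]))
0 0.047499999999999994 -0.6250000000000002 dz 0.09899999999999999 3.469446951953614e-16
10 0.031079541841225723 -1.0355114539693568 dz 0.11068669559009407 -0.2921673897523517
20 0.01287917394628428 -1.490520651342893 dz 0.11934446137858508 -0.5086115344646268
30 -0.006548094716167081 -1.9762023679041771 dz 0.1247102355330306 -0.6427558883257647
40 -0.026611976418492098 -2.4777994104623025 dz 0.1266209817209605 -0.6905245430240126
50 -0.04670284026797961 -2.9800710066994904 dz 0.12501864288633882 -0.6504660721584704
```

Call:
{"method": "apply_moves", "body": {
  "targets": [
    {"tz":-1,"jaw":90},
    {"tz":-1,"ty":-1,"jaw":90},
    {"tz":-1,"ty":-2,"tx":0.5,"jaw":90},
    {"tz":-1,"ty":-3.16,"tx":1,"rz":1,"jaw":90},
    {"tz":-1,"ty":-3.16,"tx":2,"rz":2,"jaw":90},
    {"tz":-1,"ty":-3.16,"tx":3,"rz":3,"jaw":90},
    {"tz":-1,"ty":-3.16,"tx":4,"rz":4,"jaw":90},
    {"tz":-1,"ty":-3.16,"tx":5,"rz":5,"jaw":90},
    {"tz":-1,"ty":-3.16,"tx":6,"rz":6,"jaw":90},
    {"tz":-1,"ty":-3.16,"tx":7,"rz":7,"jaw":90},
    {"tz":-1,"ty":-3.16,"tx":8,"rz":7.5,"jaw":90},
    {"tz":-1,"ty":-3.16,"tx":9,"rz":7.5,"jaw":90},
    {"tz":-1,"ty":-3.16,"tx":10,"rz":7.5,"jaw":90},
    {"tz":-1,"ty":-3.16,"tx":11,"rz":7.5,"jaw":90},
    {"tz":-1,"ty":-3.16,"tx":12.36,"rz":7.5,"jaw":90},
    {"tz":0,"ty":-3.16,"tx":12.36,"rz":7.5,"jaw":90},
    {"tz":1,"ty":-3.16,"tx":12.36,"rz":7.5,"jaw":90},
    {"tz":1,"ty":-3.16,"tx":12.36,"rz":7.5,"jaw":90}
  ]
}}

```text
schema error: expected keys rx, ry, rz, tx, ty, tz, jaw
```

Run:
```python
from g import *
cR=np.array([.601,-.244]);p=-.21;a=np.array([np.cos(p),np.sin(p)])
print(manip.observe()['ee_pos'],go([*(cR+a*.0725),.099],p))
w=shot('wrist','w1.png');shot('side','s1.png')
```

```text
[ 0.28023516 -0.5864034   0.23757469] (array([12.36, -3.16,  3.47]), array([-0.  ,  0.  ,  7.51]))
```

View pics/w1.png

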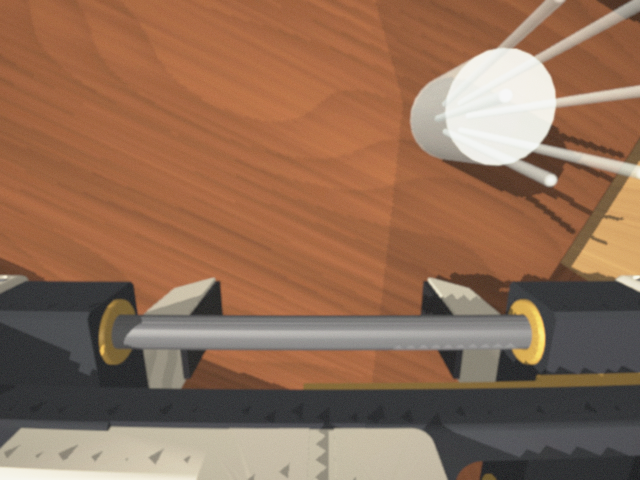

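The move was refused because every key is required in each row. The picture is therefore still from the start pose, with the rod beaker at (490,105), ahead and to the right. I'll resend with all keys.

Call:
{"method": "apply_moves", "body": {
  "targets": [
    {"rx":0,"ry":0,"rz":0,"tx":0,"ty":0,"tz":-1,"jaw":90},
    {"rx":0,"ry":0,"rz":0,"tx":0,"ty":-1,"tz":-1,"jaw":90},
    {"rx":0,"ry":0,"rz":0,"tx":0,"ty":-2,"tz":-1,"jaw":90},
    {"rx":0,"ry":0,"rz":1,"tx":0.5,"ty":-3,"tz":-1,"jaw":90},
    {"rx":0,"ry":0,"rz":2,"tx":1.5,"ty":-3.16,"tz":-1,"jaw":90},
    {"rx":0,"ry":0,"rz":3,"tx":2.5,"ty":-3.16,"tz":-1,"jaw":90},
    {"rx":0,"ry":0,"rz":4,"tx":3.5,"ty":-3.16,"tz":-1,"jaw":90},
    {"rx":0,"ry":0,"rz":5,"tx":4.5,"ty":-3.16,"tz":-1,"jaw":90},
    {"rx":0,"ry":0,"rz":6,"tx":5.5,"ty":-3.16,"tz":-1,"jaw":90},
    {"rx":0,"ry":0,"rz":7,"tx":6.5,"ty":-3.16,"tz":-1,"jaw":90},
    {"rx":0,"ry":0,"rz":7.5,"tx":7.5,"ty":-3.16,"tz":-1,"jaw":90},
    {"rx":0,"ry":0,"rz":7.5,"tx":8.5,"ty":-3.16,"tz":-1,"jaw":90},
    {"rx":0,"ry":0,"rz":7.5,"tx":9.5,"ty":-3.16,"tz":-1,"jaw":90},
    {"rx":0,"ry":0,"rz":7.5,"tx":10.5,"ty":-3.16,"tz":-1,"jaw":90},
    {"rx":0,"ry":0,"rz":7.5,"tx":11.5,"ty":-3.16,"tz":-1,"jaw":90},
    {"rx":0,"ry":0,"rz":7.5,"tx":12.36,"ty":-3.16,"tz":-1,"jaw":90},
    {"rx":0,"ry":0,"rz":7.5,"tx":12.36,"ty":-3.16,"tz":0,"jaw":90},
    {"rx":0,"ry":0,"rz":7.5,"tx":12.36,"ty":-3.16,"tz":1,"jaw":90},
    {"rx":0,"ry":0,"rz":7.5,"tx":12.36,"ty":-3.16,"tz":1,"jaw":90}
  ]
}}

```text
clock: 2.08
ee_pos: [0.6672, -0.257, 0.1883]
eef_rot: [-0.002, 0.995, -0.103, -0.007]
wrist_force: [-2.6, -0.4, -1.9]
width: 0.0906
finger_force: 0.0
```

Run:
```python
from g import *
cR=np.array([.601,-.244]);p=-.21;a=np.array([np.cos(p),np.sin(p)])
print(manip.observe()['ee_pos'],go([*(cR+a*.0725),.099],p))
w=shot('wrist');s=shot('side');cv2.imwrite('pics/m2.png',np.hstack([w['image'],s['image'][60:,200:][:, :440]] if 0 else [cv2.resize(w['image'],(400,300)),cv2.resize(s['image'],(400,300))])[:,:,::-1])
```

```text
[ 0.6671757  -0.25703773  0.18830944] (array([0.16, 0.03, 2.23]), array([-0.02,  0.16,  0.04]))
```

View pics/m2.png

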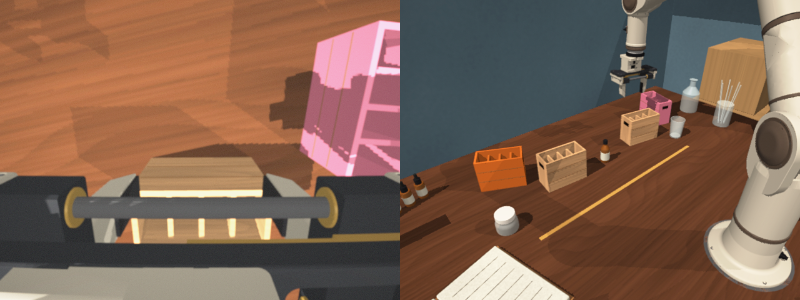

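The wrist view shows the right crate's far wall square to the tool and centred at about column 203, with the pink look-alike off to the upper right. The fingers are behind the wall. Now I descend and tip it.

Call:
{"method": "apply_moves", "body": {
  "targets": [
    {"rx":0,"ry":0,"rz":0,"tx":0.16,"ty":0,"tz":0.8,"jaw":90},
    {"rx":0,"ry":0,"rz":0,"tx":0.16,"ty":0,"tz":1.6,"jaw":90},
    {"rx":0,"ry":0,"rz":0,"tx":0.16,"ty":0,"tz":2.23,"jaw":90},
    {"rx":0,"ry":0,"rz":0,"tx":0.16,"ty":0,"tz":2.23,"jaw":90},
    {"rx":0,"ry":0,"rz":0,"tx":-0.1,"ty":0,"tz":2.23,"jaw":90},
    {"rx":0,"ry":0,"rz":0,"tx":-0.3,"ty":0,"tz":2.23,"jaw":90},
    {"rx":0,"ry":0,"rz":0,"tx":-0.46,"ty":0,"tz":2.23,"jaw":90},
    {"rx":0,"ry":0,"rz":0,"tx":-0.6,"ty":0,"tz":2.15,"jaw":90}
  ]
}}

```text
clock: 2.85
ee_pos: [0.6487, -0.2549, 0.1142]
eef_rot: [0.001, 0.995, -0.104, 0.001]
wrist_force: [-0.3, -0.9, -0.9]
width: 0.0898
finger_force: 0.0
```

Run:
```python
from g import *
s=manip.observe();cR=np.array([.601,-.244]);p=-.21;a=np.array([np.cos(p),np.sin(p)])
print(s['ee_pos'],s['wrist_force'],(s['ee_pos'][:2]-cR)@a)
```

```text
[ 0.64866188 -0.25490291  0.11420694] [-0.27499025 -0.92308157 -0.93803871] 0.04888761312342828
```

Call:
{"method": "apply_moves", "body": {
  "targets": [
    {"rx":0,"ry":0,"rz":0,"tx":0.05,"ty":0,"tz":0.24,"jaw":90},
    {"rx":0,"ry":0,"rz":0,"tx":-0.05,"ty":0,"tz":0.24,"jaw":90},
    {"rx":0,"ry":0,"rz":0,"tx":-0.25,"ty":0,"tz":0.1,"jaw":90},
    {"rx":0,"ry":0,"rz":0,"tx":-0.45,"ty":0,"tz":-0.05,"jaw":90},
    {"rx":0,"ry":0,"rz":0,"tx":-0.67,"ty":0,"tz":-0.16,"jaw":90},
    {"rx":0,"ry":0,"rz":0,"tx":-0.9,"ty":0,"tz":-0.27,"jaw":90}
  ]
}}

```text
clock: 3.35
ee_pos: [0.6124, -0.2464, 0.1232]
eef_rot: [-0.0, 0.995, -0.104, 0.0]
wrist_force: [-0.3, 0.2, -1.2]
width: 0.0902
finger_force: 0.2
```

Run:
```python
from g import *
s=manip.observe();cR=np.array([.601,-.244]);p=-.21;a=np.array([np.cos(p),np.sin(p)])
print(s['ee_pos'],s['wrist_force'],(s['ee_pos'][:2]-cR)@a)
c=shot('side')['image'][80:280,270:520]; d=shot('scene')['image'][200:400,170:420]
cv2.imwrite('pics/m3.png',cv2.resize(np.hstack([c,d]),(800,320))[:,:,::-1])
```

```text
[ 0.61236888 -0.24643359  0.12322414] [-0.30385401  0.22573606 -1.24167293] 0.01162642231288351
```

View pics/m3.png

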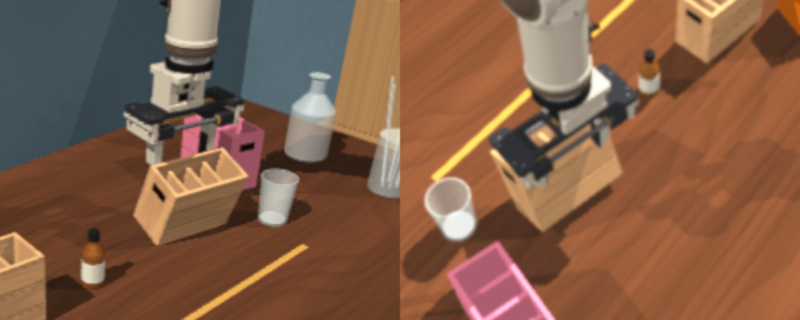

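The right crate is tilting about its near edge as planned, with both fingers on the far wall. I'll continue past the balance point, then rise.

Call:
{"method": "apply_moves", "body": {
  "targets": [
    {"rx":0,"ry":0,"rz":0,"tx":-0.24,"ty":0,"tz":-0.07,"jaw":90},
    {"rx":0,"ry":0,"rz":0,"tx":-0.48,"ty":0,"tz":-0.13,"jaw":90},
    {"rx":0,"ry":0,"rz":0,"tx":-0.73,"ty":0,"tz":-0.16,"jaw":90},
    {"rx":0,"ry":0,"rz":0,"tx":-0.98,"ty":0,"tz":-0.18,"jaw":90},
    {"rx":0,"ry":0,"rz":0,"tx":-1.2,"ty":0,"tz":-0.18,"jaw":90},
    {"rx":0,"ry":0,"rz":0,"tx":-1.4,"ty":0,"tz":-0.18,"jaw":90},
    {"rx":0,"ry":0,"rz":0,"tx":-1.5,"ty":0,"tz":-0.18,"jaw":90},
    {"rx":0,"ry":0,"rz":0,"tx":-1.5,"ty":0,"tz":-0.18,"jaw":90},
    {"rx":0,"ry":0,"rz":0,"tx":-1.5,"ty":0,"tz":-1,"jaw":90},
    {"rx":0,"ry":0,"rz":0,"tx":-1.5,"ty":0,"tz":-1.9,"jaw":90},
    {"rx":0,"ry":0,"rz":0,"tx":-1.5,"ty":0,"tz":-2.5,"jaw":90},
    {"rx":0,"ry":0,"rz":0,"tx":-1.5,"ty":0,"tz":-2.5,"jaw":90}
  ]
}}

```text
clock: 4.45
ee_pos: [0.5585, -0.2352, 0.2286]
eef_rot: [0.001, 0.995, -0.104, 0.005]
wrist_force: [1.8, -0.5, 0.1]
width: 0.09
finger_force: 0.0
```

Run:
```python
from g import *
s=manip.observe();print(s['ee_pos'],s['wrist_force'])
c=shot('side')['image'][80:280,270:520]; d=shot('scene')['image'][200:400,170:420]
cv2.imwrite('pics/m4.png',cv2.resize(np.hstack([c,d]),(800,320))[:,:,::-1])
cL=np.array([.583,.180]);p=-.14;a=np.array([np.cos(p),np.sin(p)])
print(go([*(cL+a*.0725),.22],p),go([*(cL+a*.0725),.102],p))
```

```text
[ 0.55854061 -0.23515088  0.22864452] [ 1.84262476 -0.53903453  0.11305809]
(array([  0.33, -10.41,   0.09]), array([ 0.01, -0.03, -0.79])) (array([  0.32, -10.41,   3.04]), array([ 0.01, -0.03, -0.79]))
```

View pics/m4.png

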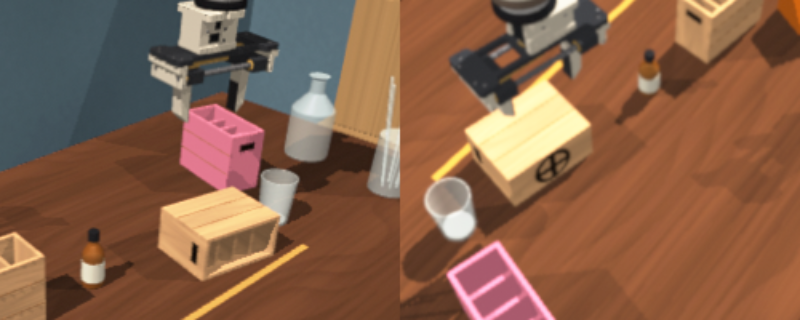

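The right crate fell cleanly and its underside shows the ring with a cross at crop (553,163), so the right crate is the stamped one. Beaker and dropper are undisturbed. Next is the left crate.

Call:
{"method": "apply_moves", "body": {
  "targets": [
    {"rx":0,"ry":0,"rz":0,"tx":0.33,"ty":-1,"tz":0,"jaw":90},
    {"rx":0,"ry":0,"rz":-0.4,"tx":0.33,"ty":-2,"tz":0,"jaw":90},
    {"rx":0,"ry":0,"rz":-0.8,"tx":0.33,"ty":-3,"tz":0,"jaw":90},
    {"rx":0,"ry":0,"rz":-0.8,"tx":0.33,"ty":-4,"tz":0,"jaw":90},
    {"rx":0,"ry":0,"rz":-0.8,"tx":0.33,"ty":-5,"tz":0,"jaw":90},
    {"rx":0,"ry":0,"rz":-0.8,"tx":0.33,"ty":-6,"tz":0,"jaw":90},
    {"rx":0,"ry":0,"rz":-0.8,"tx":0.33,"ty":-7,"tz":0,"jaw":90},
    {"rx":0,"ry":0,"rz":-0.8,"tx":0.33,"ty":-8,"tz":0,"jaw":90},
    {"rx":0,"ry":0,"rz":-0.8,"tx":0.33,"ty":-9,"tz":0,"jaw":90},
    {"rx":0,"ry":0,"rz":-0.8,"tx":0.33,"ty":-10,"tz":0,"jaw":90},
    {"rx":0,"ry":0,"rz":-0.8,"tx":0.33,"ty":-10.41,"tz":0,"jaw":90},
    {"rx":0,"ry":0,"rz":-0.8,"tx":0.33,"ty":-10.41,"tz":0,"jaw":90},
    {"rx":0,"ry":0,"rz":-0.8,"tx":0.33,"ty":-10.41,"tz":0,"jaw":90}
  ]
}}

```text
clock: 5.63
ee_pos: [0.6524, 0.172, 0.2204]
eef_rot: [0.0, 0.998, -0.068, -0.002]
wrist_force: [-0.5, 0.3, 0.1]
width: 0.0903
finger_force: 0.0
```

Run:
```python
from g import *
cL=np.array([.583,.180]);p=-.14;a=np.array([np.cos(p),np.sin(p)])
print(manip.observe()['ee_pos'],go([*(cL+a*.0725),.102],p))
w=shot('wrist','w5.png')
```

```text
[0.65240533 0.17201461 0.22037444] (array([0.08, 0.04, 2.96]), array([0.01, 0.04, 0.05]))
```

View pics/w5.png

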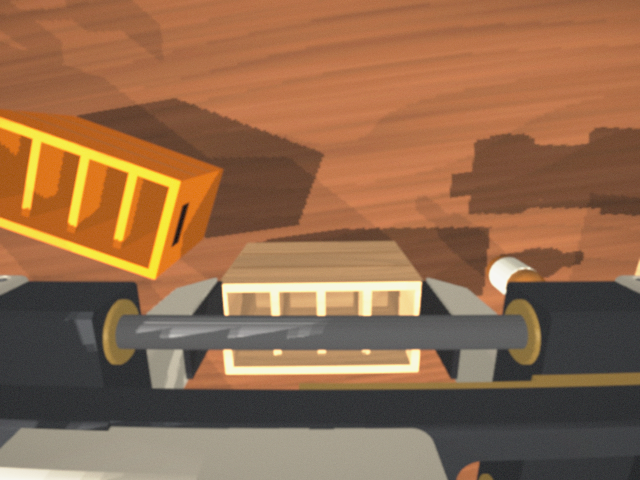

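The left crate is square to the tool and centred at about column 321. The orange look-alike's corner at (180,180) to (160,278) is clear of the left finger. Now I descend and start tipping.

Call:
{"method": "apply_moves", "body": {
  "targets": [
    {"rx":0,"ry":0,"rz":0,"tx":0.1,"ty":0,"tz":1,"jaw":90},
    {"rx":0,"ry":0,"rz":0,"tx":0.1,"ty":0,"tz":2,"jaw":90},
    {"rx":0,"ry":0,"rz":0,"tx":0.1,"ty":0,"tz":2.8,"jaw":90},
    {"rx":0,"ry":0,"rz":0,"tx":0,"ty":0,"tz":2.95,"jaw":90},
    {"rx":0,"ry":0,"rz":0,"tx":-0.2,"ty":0,"tz":2.95,"jaw":90},
    {"rx":0,"ry":0,"rz":0,"tx":-0.4,"ty":0,"tz":2.95,"jaw":90},
    {"rx":0,"ry":0,"rz":0,"tx":-0.57,"ty":0,"tz":2.95,"jaw":90},
    {"rx":0,"ry":0,"rz":0,"tx":-0.77,"ty":0,"tz":2.81,"jaw":90},
    {"rx":0,"ry":0,"rz":0,"tx":-0.97,"ty":0,"tz":2.66,"jaw":90},
    {"rx":0,"ry":0,"rz":0,"tx":-1.19,"ty":0,"tz":2.55,"jaw":90},
    {"rx":0,"ry":0,"rz":0,"tx":-1.42,"ty":0,"tz":2.44,"jaw":90}
  ]
}}

```text
clock: 6.6
ee_pos: [0.597, 0.1785, 0.1267]
eef_rot: [-0.0, 0.998, -0.069, 0.001]
wrist_force: [1.5, -0.4, -0.7]
width: 0.0902
finger_force: 0.3
```

Run:
```python
from g import *
s=manip.observe();cL=np.array([.583,.180]);p=-.14;a=np.array([np.cos(p),np.sin(p)])
print(s['ee_pos'],s['wrist_force'],(s['ee_pos'][:2]-cL)@a)
```

```text
[0.59695853 0.17850567 0.1267038 ] [ 1.5224588  -0.36843792 -0.69895884] 0.014030482282286198
```

Call:
{"method": "apply_moves", "body": {
  "targets": [
    {"rx":0,"ry":0,"rz":0,"tx":-0.24,"ty":0,"tz":0,"jaw":90},
    {"rx":0,"ry":0,"rz":0,"tx":-0.48,"ty":0,"tz":-0.06,"jaw":90},
    {"rx":0,"ry":0,"rz":0,"tx":-0.73,"ty":0,"tz":-0.1,"jaw":90},
    {"rx":0,"ry":0,"rz":0,"tx":-0.98,"ty":0,"tz":-0.12,"jaw":90},
    {"rx":0,"ry":0,"rz":0,"tx":-1.2,"ty":0,"tz":-0.12,"jaw":90},
    {"rx":0,"ry":0,"rz":0,"tx":-1.4,"ty":0,"tz":-0.12,"jaw":90},
    {"rx":0,"ry":0,"rz":0,"tx":-1.55,"ty":0,"tz":-0.12,"jaw":90},
    {"rx":0,"ry":0,"rz":0,"tx":-1.55,"ty":0,"tz":-0.12,"jaw":90},
    {"rx":0,"ry":0,"rz":0,"tx":-1.55,"ty":0,"tz":-1,"jaw":90},
    {"rx":0,"ry":0,"rz":0,"tx":-1.55,"ty":0,"tz":-1.9,"jaw":90},
    {"rx":0,"ry":0,"rz":0,"tx":-1.55,"ty":0,"tz":-2.5,"jaw":90},
    {"rx":0,"ry":0,"rz":0,"tx":-1.55,"ty":0,"tz":-2.5,"jaw":90}
  ]
}}

```text
clock: 7.6
ee_pos: [0.5395, 0.1884, 0.2306]
eef_rot: [-0.002, 0.998, -0.07, 0.004]
wrist_force: [0.6, 0.1, 0.7]
width: 0.0902
finger_force: 0.0
```

Run:
```python
from g import *
print(manip.observe()['ee_pos'])
d=shot('scene')['image'][140:380,180:480]
cv2.imwrite('pics/m6.png',cv2.resize(d,(750,600),interpolation=cv2.INTER_CUBIC)[:,:,::-1])
```

```text
[0.5395074  0.18839179 0.23055904]
```

View pics/m6.png

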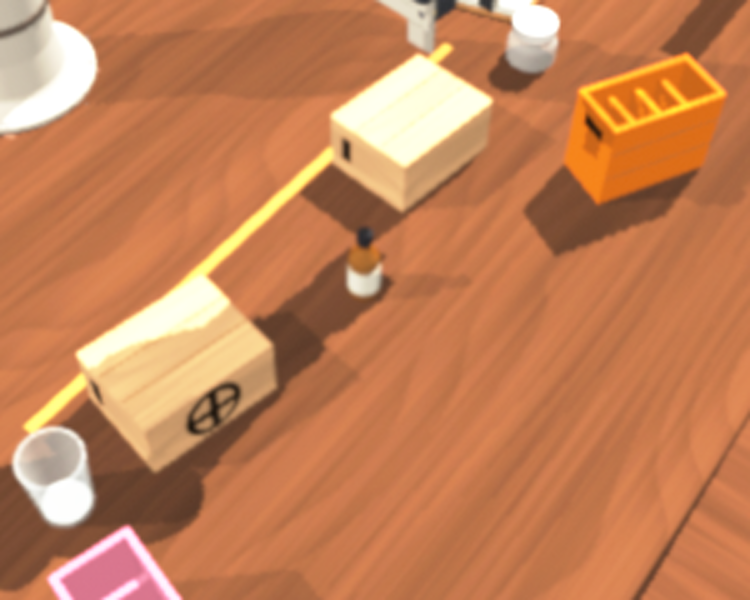

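Both crates lie on their near sides. The left underside is bare, and the right one carries the stamp at crop (214,408). I'll measure the right crate for the push.

Run:
```python
from g import *
c=shot('scene');S=lambda p:(p[0]/2.5+180-.3,p[1]/2.5+140-.3)
for n,p,z in(('NL',(203,272),.075),('FL',(273,347),.075),('FR',(155,412),.075),('NR',(78,355),.075),('bFL',(277,392),0),('bFR',(157,470),0),('stamp',(214,408),.038),('beak',(68,505),0)):
    print(n,onz(c,*S(p),z).round(4))
p=-.21
for x,y,z in((.615,-.25,.23),(.615,-.25,.05)): print(go([x,y,z],p))
```

```text
NL [ 0.4603 -0.1357  0.075 ]
FL [ 0.576 -0.164  0.075]
FR [ 0.5366 -0.2871  0.075 ]
NR [ 0.4336 -0.2856  0.075 ]
bFL [ 0.578  -0.1656  0.    ]
bFR [ 0.5433 -0.3055  0.    ]
stamp [ 0.5587 -0.2349  0.038 ]
beak [ 0.5023 -0.3849  0.    ]
(array([ 3.45, 10.54, -0.1 ]), array([-0.01, -0.03,  0.81]))
(array([ 3.44, 10.55,  4.4 ]), array([-0.01, -0.03,  0.81]))
```

Call:
{"method": "apply_moves", "body": {
  "targets": [
    {"rx":0,"ry":0,"rz":0,"tx":0.8,"ty":0.6,"tz":0,"jaw":90},
    {"rx":0,"ry":0,"rz":0.5,"tx":1.3,"ty":1.5,"tz":0,"jaw":90},
    {"rx":0,"ry":0,"rz":0.93,"tx":1.7,"ty":2.4,"tz":0,"jaw":90},
    {"rx":0,"ry":0,"rz":0.93,"tx":2.1,"ty":3.3,"tz":0,"jaw":90},
    {"rx":0,"ry":0,"rz":0.93,"tx":2.5,"ty":4.2,"tz":0,"jaw":90},
    {"rx":0,"ry":0,"rz":0.93,"tx":2.9,"ty":5.1,"tz":0,"jaw":90},
    {"rx":0,"ry":0,"rz":0.93,"tx":3.3,"ty":6,"tz":0,"jaw":90},
    {"rx":0,"ry":0,"rz":0.93,"tx":3.45,"ty":7,"tz":0,"jaw":90},
    {"rx":0,"ry":0,"rz":0.93,"tx":3.45,"ty":8,"tz":0,"jaw":90},
    {"rx":0,"ry":0,"rz":0.93,"tx":3.45,"ty":9,"tz":0,"jaw":90},
    {"rx":0,"ry":0,"rz":0.93,"tx":3.45,"ty":10,"tz":0,"jaw":90},
    {"rx":0,"ry":0,"rz":0.93,"tx":3.45,"ty":10.54,"tz":0,"jaw":90},
    {"rx":0,"ry":0,"rz":0.93,"tx":3.45,"ty":10.54,"tz":0,"jaw":90},
    {"rx":0,"ry":0,"rz":0.93,"tx":3.45,"ty":10.54,"tz":0,"jaw":90}
  ]
}}

```text
clock: 8.87
ee_pos: [0.6125, -0.2525, 0.2225]
eef_rot: [-0.0, 0.994, -0.112, -0.002]
wrist_force: [0.5, 1.2, 0.3]
width: 0.0898
finger_force: 0.0
```

Run:
```python
from g import *
print(manip.observe()['ee_pos'],go([.615,-.248,.045],-.22))
c=shot('scene')
hsv=cv2.cvtColor(c['image'],cv2.COLOR_RGB2HSV);m=cv2.inRange(hsv,(150,70,90),(179,255,255));m[:330]=0
cn=max(cv2.findContours(m,0,2)[0],key=cv2.contourArea)
for u,v in cv2.approxPolyDP(cn,4,True).reshape(-1,2): print(u,v,onz(c,u,v,.115)[:2].round(3),onz(c,u,v,0)[:2].round(3))
w=shot('wrist');cv2.imwrite('pics/w7.png',w['image'][:,:,::-1])
```

```text
[ 0.61254465 -0.25246985  0.22249761] (array([ 0.05, -0.12,  4.44]), array([ 0.  ,  0.04, -0.05]))
230 351 [ 0.616 -0.4  ] [ 0.563 -0.369]
200 372 [ 0.601 -0.47 ] [ 0.545 -0.449]
247 448 [ 0.775 -0.521] [ 0.743 -0.506]
275 424 [ 0.787 -0.457] [ 0.756 -0.433]
271 405 [ 0.757 -0.434] [ 0.722 -0.407]
```

Call:
{"method": "apply_moves", "body": {
  "targets": [
    {"rx":0,"ry":0,"rz":0,"tx":0.1,"ty":-0.1,"tz":1,"jaw":90},
    {"rx":0,"ry":0,"rz":0,"tx":0.1,"ty":-0.1,"tz":2,"jaw":90},
    {"rx":0,"ry":0,"rz":0,"tx":0.1,"ty":-0.1,"tz":3,"jaw":90},
    {"rx":0,"ry":0,"rz":0,"tx":0.1,"ty":-0.1,"tz":4,"jaw":90},
    {"rx":0,"ry":0,"rz":0,"tx":0.1,"ty":-0.1,"tz":4.4,"jaw":90},
    {"rx":0,"ry":0,"rz":0,"tx":-0.2,"ty":-0.1,"tz":4.44,"jaw":90},
    {"rx":0,"ry":0,"rz":0,"tx":-0.5,"ty":-0.1,"tz":4.44,"jaw":90},
    {"rx":0,"ry":0,"rz":0,"tx":-0.8,"ty":-0.1,"tz":4.44,"jaw":90},
    {"rx":0,"ry":0,"rz":0,"tx":-1,"ty":-0.1,"tz":4.44,"jaw":90},
    {"rx":0,"ry":0,"rz":0,"tx":-1.15,"ty":-0.1,"tz":4.44,"jaw":90},
    {"rx":0,"ry":0,"rz":0,"tx":-1.3,"ty":-0.1,"tz":4.44,"jaw":90},
    {"rx":0,"ry":0,"rz":0,"tx":-1.4,"ty":-0.1,"tz":4.44,"jaw":90}
  ]
}}

```text
clock: 9.97
ee_pos: [0.5615, -0.2335, 0.0483]
eef_rot: [0.0, 0.994, -0.109, 0.001]
wrist_force: [2.2, -0.9, -0.0]
width: 0.09
finger_force: 0.9
```

Run:
```python
from g import *
s=manip.observe();print(s['ee_pos'],s['wrist_force'],s['ft_torque'],go([.41,-.225,.045],0))
```

```text
[ 0.56146822 -0.23353761  0.04826342] [ 2.24172955 -0.90206253 -0.04112545] [ 0.02976552 -0.33498512  0.01840853] (array([-3.74,  0.62,  0.07]), array([ 0.  , -0.03, -2.51]))
```

Contact is made at about 2 N. I'll push while turning square, then check.

Call:
{"method": "apply_moves", "body": {
  "targets": [
    {"rx":0,"ry":0,"rz":-0.1,"tx":-0.15,"ty":0,"tz":0,"jaw":90},
    {"rx":0,"ry":0,"rz":-0.25,"tx":-0.35,"ty":0.01,"tz":0,"jaw":90},
    {"rx":0,"ry":0,"rz":-0.4,"tx":-0.55,"ty":0.02,"tz":0,"jaw":90},
    {"rx":0,"ry":0,"rz":-0.55,"tx":-0.75,"ty":0.03,"tz":0,"jaw":90},
    {"rx":0,"ry":0,"rz":-0.7,"tx":-0.95,"ty":0.05,"tz":0,"jaw":90},
    {"rx":0,"ry":0,"rz":-0.85,"tx":-1.15,"ty":0.07,"tz":0,"jaw":90},
    {"rx":0,"ry":0,"rz":-1,"tx":-1.35,"ty":0.09,"tz":0,"jaw":90},
    {"rx":0,"ry":0,"rz":-1.15,"tx":-1.55,"ty":0.12,"tz":0,"jaw":90},
    {"rx":0,"ry":0,"rz":-1.3,"tx":-1.75,"ty":0.15,"tz":0,"jaw":90},
    {"rx":0,"ry":0,"rz":-1.45,"tx":-1.95,"ty":0.18,"tz":0,"jaw":90},
    {"rx":0,"ry":0,"rz":-1.6,"tx":-2.15,"ty":0.22,"tz":0,"jaw":90},
    {"rx":0,"ry":0,"rz":-1.75,"tx":-2.35,"ty":0.25,"tz":0,"jaw":90},
    {"rx":0,"ry":0,"rz":-1.9,"tx":-2.55,"ty":0.29,"tz":0,"jaw":90},
    {"rx":0,"ry":0,"rz":-2.05,"tx":-2.75,"ty":0.33,"tz":0,"jaw":90},
    {"rx":0,"ry":0,"rz":-2.2,"tx":-2.95,"ty":0.38,"tz":0,"jaw":90},
    {"rx":0,"ry":0,"rz":-2.35,"tx":-3.15,"ty":0.42,"tz":0,"jaw":90},
    {"rx":0,"ry":0,"rz":-2.5,"tx":-3.3,"ty":0.45,"tz":0,"jaw":90},
    {"rx":0,"ry":0,"rz":-2.5,"tx":-3.4,"ty":0.47,"tz":0,"jaw":90}
  ]
}}

```text
clock: 11.47
ee_pos: [0.4222, -0.2226, 0.0471]
eef_rot: [-0.0, 1.0, -0.001, -0.001]
wrist_force: [2.6, 0.4, 1.9]
width: 0.09
finger_force: 1.8
```

Run:
```python
from g import *
s=manip.observe();print(s['ee_pos'],s['wrist_force'],s['ft_torque'],go([.405,-.222,.048],0))
d=shot('scene')['image'][170:370,130:380]
cv2.imwrite('pics/m8.png',cv2.resize(d,(750,600),interpolation=cv2.INTER_CUBIC)[:,:,::-1])
```

```text
[ 0.42223983 -0.22259691  0.04712948] [2.57938684 0.36643183 1.90159387] [-0.01895616 -0.72118425  0.05976368] (array([-0.43, -0.01, -0.02]), array([-0.  ,  0.01, -0.01]))
```

View pics/m8.png

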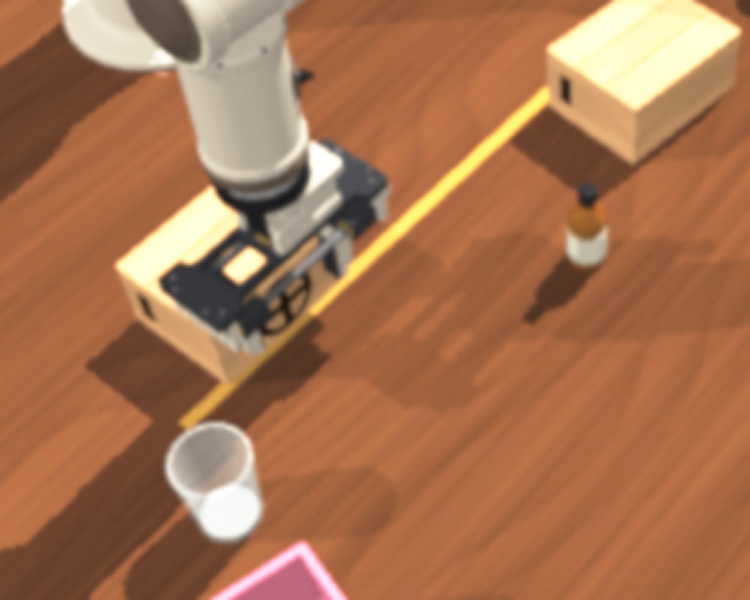

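The crate is now square to the line, its underside edge is over the brass, and the beaker is clear. About 16 mm is left, after which I'll back off and rise.

Call:
{"method": "apply_moves", "body": {
  "targets": [
    {"rx":0,"ry":0,"rz":0,"tx":-0.15,"ty":0,"tz":0,"jaw":90},
    {"rx":0,"ry":0,"rz":0,"tx":-0.28,"ty":0,"tz":0,"jaw":90},
    {"rx":0,"ry":0,"rz":0,"tx":-0.36,"ty":0,"tz":0,"jaw":90},
    {"rx":0,"ry":0,"rz":0,"tx":-0.4,"ty":0,"tz":0,"jaw":90},
    {"rx":0,"ry":0,"rz":0,"tx":-0.4,"ty":0,"tz":0,"jaw":90},
    {"rx":0,"ry":0,"rz":0,"tx":0,"ty":0,"tz":0,"jaw":90},
    {"rx":0,"ry":0,"rz":0,"tx":0.8,"ty":0,"tz":0,"jaw":90},
    {"rx":0,"ry":0,"rz":0,"tx":1.2,"ty":0,"tz":-0.6,"jaw":90},
    {"rx":0,"ry":0,"rz":0,"tx":1.5,"ty":0,"tz":-1.5,"jaw":90},
    {"rx":0,"ry":0,"rz":0,"tx":2,"ty":-1,"tz":-2.4,"jaw":90},
    {"rx":0,"ry":0,"rz":0,"tx":2,"ty":-2,"tz":-3.3,"jaw":90},
    {"rx":0,"ry":0,"rz":0,"tx":2,"ty":-3,"tz":-4,"jaw":90},
    {"rx":0,"ry":0,"rz":0,"tx":2,"ty":-4,"tz":-4,"jaw":90},
    {"rx":0,"ry":0,"rz":0,"tx":2,"ty":-4,"tz":-4,"jaw":90}
  ]
}}

```text
clock: 12.68
ee_pos: [0.5037, -0.0591, 0.2089]
eef_rot: [-0.0, 1.0, 0.0, 0.0]
wrist_force: [-0.4, 0.3, -0.1]
width: 0.0899
finger_force: 0.0
```

Run:
```python
from g import *
c=shot('scene');im=c['image']
d=im[170:370,130:380].copy()
cv2.imwrite('pics/m9.png',cv2.resize(d,(750,600),interpolation=cv2.INTER_CUBIC)[:,:,::-1])
```

```text
(no output)
```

View pics/m9.png

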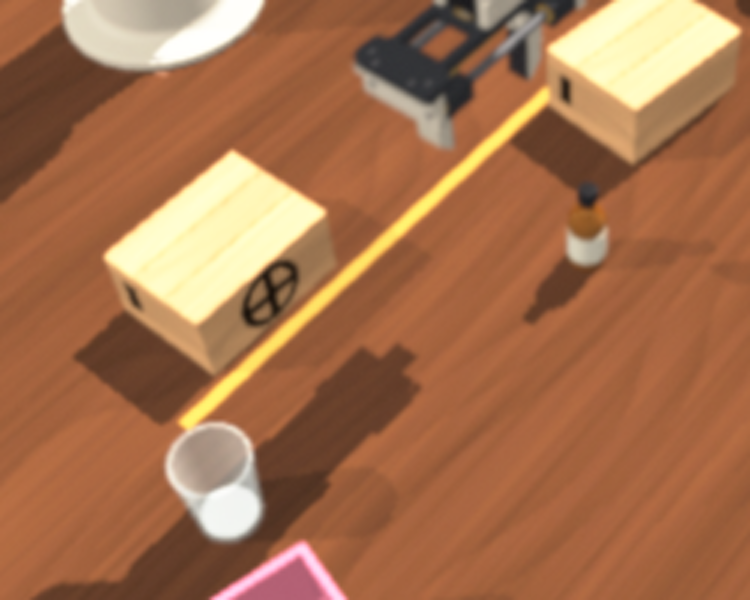

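The whole line is visible. The stamped underside, at crop (270,293), lies just on the near side of it and parallel to it. I'll check the numbers, then hand in.

Run:
```python
from g import *
c=shot('scene');S=lambda p:(p[0]/3+130-.3,p[1]/3+170-.3)
a,b=[onz(c,*S(p),0)[:2] for p in((215,375),(335,258))];print(a,b,'yaw',-(b-a)[0]/(b-a)[1],onz(c,*S((270,293)),.038))
ok=max(a[0],b[0])<.406
print(ok)
if ok: print(manip.close_job())
```

```text
[ 0.39478319 -0.30025449] [ 0.38858186 -0.14555592] yaw 0.04008652550761671 [ 0.39524893 -0.22611112  0.038     ]
True
the job is handed in; nothing more can be done
None
```

I tipped both crates onto their near sides and pushed the stamped (right) one until its underside was about 10 mm past the brass line and square to within about 0.04 rad. I left the bare crate where it fell, the glassware was not touched, and the job is handed in after about 13 s of robot time.

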